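# Second pass on the drive degausser

### The job

This old hard drive has had its edge pass in the bench degausser: lift it out of the stem of the T-shaped well, turn it a quarter and lower it fully home, still standing on the same end, in the crossways slot so that its labelled cover lies along the steel pole bar; do not drop it or shift the things lying about. Let go of the drive, and only then turn the spring-return dial clockwise past its first and second clicks to the third one (three dots) and keep it there. The dial springs back as soon as it is let go, so finish while still holding it at the third position.

Things in the scene. Friction and masses are not known exactly. Their poses are not given: they have to be found in the camera images.
- degausser: fixed bench degausser: white case, black deck, 160 (x) x 240 (y) x 72 mm high; frame at the middle of its underside, z up, front face to -x (robot side, turned by its yaw). In the left half of the deck (+y) is a T-shaped well 25 mm deep: a crossways slot along y, and a stem along x from the front into its middle; the pole bar stands behind the well; the dial is in the right half
- face_slot (a point): middle of the crossways slot at its floor, 47 mm above the desk (22, 55, 47 mm from the degausser's origin); axes as the degausser's: +x towards the pole bar, y along the slot. Slot 19 mm wide, 75 mm long, with 4 mm lead-in bevels at the deck on every side but the pole bar's
- edge_slot (a point): middle of the well's stem at its floor (-6, 55, 47 mm from the degausser's origin), where the drive stands at the start; axes as the degausser's: x along the stem. Stem 19 mm wide, 75 mm long
- pole_bar (a point): middle of the pole bar's front face, half-way up. Dark steel bar, 80 mm long (y), 24 mm deep (x), standing 30 mm above the deck (top 102 mm above the desk); its front face is the back wall of the crossways slot, upper front edge bevelled 5 mm; a 12 mm wide, 32 mm deep grey cap at each end; axes as the degausser's
- drive_center (a point): middle of the hard drive to be treated: metal block 15 mm thick (its x), 70 mm wide (its y), 100 mm tall (its z, up; connector on top), about 0.19 kg. It starts on end in the stem, top 147 mm above the desk, label towards the dial. Its -x face is the bright cover with a white paper label, its +x face has the dark circuit board. Grip it across the thickness near the top
- drive_label (a point): middle of the drive's labelled cover face, 7.5 mm towards the drive's own -x from its middle; axes as the drive's
- mode_dial (a joint): dial angle (rad): 0 at rest (ring mark), growing clockwise seen from above; clicks at 0.42 (one dot), 0.84 (two dots), 1.26 (three dots), last bump at 1.05, end stop at 1.32. Leaving rest, click one and click two takes 0.09, 0.11 and 0.13 N m; about 0.08 N m holds it at the third. A spring takes it back to 0 from anywhere when let go
- dial_grip (a point): middle of the dial's bar grip, on the dial's vertical axis, 91 mm above the desk (-4, -62, 91 mm from the degausser's origin). Grey bar 44 mm long (point's x; white pointer line at the +x end), 11 mm wide (y), 79 to 103 mm above the desk, on a black round skirt of 24 mm radius (top 80 mm). The point turns with the dial; at rest its x points 0.63 rad to the left of the degausser's +x
- drive_b: another hard drive, 100 x 70 x 15 mm, lying flat on the desk, not to be shifted; origin under its middle
- drive_c: a third hard drive like it, lying flat farther left, not to be shifted; origin under its middle
- glue_stick: standing glue stick, 26 mm diameter, 93 mm high, behind the degausser, not to be shifted; origin at its foot
- notes_yellow: small block of sticky notes, 51 x 52 x 14 mm, behind the degausser, not to be shifted; origin under its middle

How it is judged:
On the way:
1. the drive stands home in the crossways slot, label to the pole bar, let go, with the dial still at rest (x of drive_center in the frame of degausser between 0.018 and 0.026 m and y of drive_center in the frame of degausser between 0.05 and 0.06 m and z of drive_center in the frame of degausser below 0.1 m and angle between drive_center's own z axis and vertical below 0.08 rad and x of drive_label in the frame of degausser above 0.0245 m and contact force between each of the arm, the fingers and drive below 0.1 N and value of joint mode_dial below 0.15 rad), for 0.2 s.
At the end, for the whole second after the job is handed in: the fingers hold the dial at the third click (joint above 1.13 rad, steady, finger contact over 1 N), and the drive stands untouched in the crossways slot: middle within 4 mm across and 5 mm along the slot, seated within 3 mm of the floor, upright within 0.08 rad, labelled cover towards the pole bar (x of drive_center in the frame of degausser between 0.018 and 0.026 m and y of drive_center in the frame of degausser between 0.05 and 0.06 m and z of drive_center in the frame of degausser below 0.1 m and angle between drive_center's own z axis and vertical below 0.08 rad and x of drive_label in the frame of degausser above 0.0245 m and contact force between each of the arm, the fingers and drive below 0.1 N and value of joint mode_dial above 1.13 rad and velocity of joint mode_dial below 0.3 rad/s and contact force between the fingers and mode_dial above 1 N); the arm keeps its last pose, push and grip.
It fails at once if the dial is turned while the drive is not home in the crossways slot (value of joint mode_dial above 0.3 rad and not (x of drive_center in the frame of degausser between 0.018 and 0.026 m and y of drive_center in the frame of degausser between 0.05 and 0.06 m and z of drive_center in the frame of degausser below 0.1 m and angle between drive_center's own z axis and vertical below 0.08 rad and x of drive_label in the frame of degausser above 0.0245 m)).
It fails at once if the drive is dropped (contact force between the fingers and drive below 0.05 N and linear speed of drive above 0.6 m/s).
It fails at once if something lying about is shifted by more than 20 mm (distance of any of drive_b, drive_c, glue_stick, notes_yellow from where it was at the start of the episode above 0.02 m).
It also fails if it takes over 45 s, if anything falls off the work surface, if the arm or the gripper's body presses on something with over 40 N, if the wrist force passes 120 N, or if a joint passes its speed limit or range.

### The arm

A 6-joint arm with a two-finger parallel gripper is mounted at the origin on a cart in front of the work surface, level with it; the furniture and walls round the work are solid. World frame = base frame: x ahead of the robot, y to its left, z up, the work surface at z = 0. Lengths are in m, angles in rad, forces in N, time in s.
With the tool pointing down it reaches from about 0.325 to 0.9 m from the base axis. Payload 3.5 kg.
Tool frame: the origin (TCP) lies midway between the tips of the shut fingers; the grasp point (between the pads) lies 19 mm behind it (arm.tcp_to_grasp is the z of the grasp point in the tool frame, in m); z points along the fingers, y is the direction in which the jaws open and shut (so a half turn about z gives the same grasp; the last joint's range is limited). The gripper opens to 85 mm and grips with 20 to 120 N. Pads are 22 mm wide; open, the fingers measure 114 mm over their backs; the gripper's body (76 mm by 85 mm) begins 54 mm behind the grasp point. The pads swing forward as they close: fully open they stand 13 mm farther back than shut.
Start: joints at [-1.268, 0.276, -0.026, 1.268, 0, 1.467], TCP at [0.247, -0.574, 0.231] pointing down, gripper open.
Joint ranges: [-3.12, 3.12], [-0.85, 1.88], [-1.08, 1.24], [-1.95, 2.15], [-1.57, 1.53], [-3.14, 3.14]. Speed limits (rad/s): [2.57, 2.57, 3.14, 3.14, 3.14, 3.14].

### API

Orientations are given as a unit quaternion [x, y, z, w].
In Python, from rig import arm gives the robot as it stands.
- The arm moves only by the tool arm_command, never from a script. Its argument "commands" is a list of rows, each a list of 4 numbers: the shift along the tool's x, y, z in units of 50 mm (1.0 is 50 mm), then the turn about the tool's z in units of 8 degrees (1.0 is 8 degrees). In form: [[tx, ty, tz, twist], ...]. A call has 1 to 10 rows; each row shifts and turns the pose as measured when the row begins, along the tool's axes as they then stand; what a row does not reach is not made up. A row lasts 1/8 s, in which the tool goes at most 62.5 mm and 10.7 degrees, less where a joint would pass 70% of its speed; a pose out of reach is approached as far as the arm can. A call is refused whole if a number of a shift passes 1 or a number of a turn 1, either way. A call with a gripper value outside its range is refused whole. "jaw" is the finger opening in mm, from 0 to 85.4, set as the call begins (left out, the last holds). The fingers move at their own pace and stop on an object; the grip force is fixed at half the most. Time passes only in rows, so rows that do not move let the fingers close. It gives the time, the measured TCP pose, the force and the opening at its end, in the units of the state.
- arm.get_state(): the state, without advancing time (a new reading comes with each control period).
- arm.grab_frame(name): name is "side" or "top"; returns (picture, depth): 480x640x3 uint8, blue, green, red; 480x640 float32, m along the optical axis (not along the pixel's ray), 0 where there is no reading.
- arm.camera_model(name): a dict with "camera_matrix" (3x3 intrinsics, pixels), "distortion" ([k1, k2, p1, p2, k3] as OpenCV has them; the pictures are not rectified), "world_to_cam" (4x4, takes a point from world to camera coordinates). Camera axes: x right, y down, z forward; pixel columns grow to the right and rows downward; lengths in m; the calibration is good to about 2 mm. A picture is of the moment at which its call begins. camera_model takes no time and is no camera call.
- arm.close_job(): hands the job in, once; it reports no verdict.
Trained networks look in the newest picture that a camera, given by its name, has taken for a name from the list of things; names that differ only in an ending like _2 or _b are one class to them, and where a whole thing is asked for, a point or a joint stands for the part that bears it (a point fixed in the world has none). Each returns a list of dicts, best first, with "conf" (0 to 1); they miss things now and then, are a little off and sometimes report something else, mostly with a low value. They report only what shows in the picture. A call takes as long as a camera call.
- arm.look_for(camera, target): "position" ([row, column] in pixels, amid what is visible of it).
The state is a dict: "clock": time; "joint_pos": joint angles; "joint_velocities": joint speeds; "effort": joint torques, N m; "tool_pos": TCP position; "eef_rot": TCP orientation; "ft_force": force on the tool from outside, world axes, zero at the start; "wrist_torque": the same for the moment, N m; "grip_width": finger opening in m.
Only numpy, scipy, OpenCV 4.12 (cv2) and the standard library are available. Lean on these libraries where they do the work, as an engineer would, in place of code of your own. Each camera call takes 0.05 s, during which the arm holds its last target.

## Working session

There is one attempt and no reset: what is moved stays moved. The work goes in short steps, Python scripts to look and compute and a tool call to move; the robot and the scene stay as the last step left them, time stands still between calls to the robot, and variables do not carry over. Pictures are saved under pics/ and viewed, and the job is handed in when it is done.

Besides the shell and the picture viewer there is one more tool, called after "Request:" as name([rows], argument=value, ...), one row to a line, values as JSON. arm_command: Moves the arm, as the interface text tells. Its arguments: {"type":"object","properties":{"commands":{"type":"array","items":{"type":"array","items":{"type":"number"}}},"jaw":{"type":"number"}},"required":["commands"]}

```bash
ls; mkdir -p pics; python3 - <<'E'
from rig import arm
import cv2,numpy as np
s=arm.get_state();print(s)
for n in("side","top"):
    p,d=arm.grab_frame(n);cv2.imwrite(f"pics/{n}0.png",p);np.save(f"pics/{n}0.npy",d)
    m=arm.camera_model(n);print(n,m)
    for t in["degausser","face_slot","edge_slot","pole_bar","drive_center","drive_label","mode_dial","dial_grip"]:
        print(t,[(np.round(x["position"]),round(x["conf"],2)) for x in arm.look_for(n,t)][:3])
print(arm.tcp_to_grasp)
E
```

```text
pics
{'clock': 0.0, 'joint_pos': array([-1.26835360e+00,  2.77144406e-01, -2.79432097e-02,  1.26799548e+00,
        3.46636909e-06,  1.46739638e+00]), 'joint_velocities': array([ 3.08815886e-04, -7.73177966e-04,  7.05613456e-04,  5.83852171e-05,
       -1.87476930e-03,  1.01487226e-03]), 'effort': array([ 7.23705525e-04, -4.45512307e+01,  2.95199794e+01,  1.62236748e-02,
       -1.35549303e-04,  9.93189744e-07]), 'tool_pos': array([ 0.24649575, -0.57345993,  0.23012326]), 'eef_rot': array([ 9.79481377e-01,  2.01531450e-01, -1.11878761e-04, -1.13789804e-03]), 'ft_force': array([-0.27613289, -0.09095466, -0.06075232]), 'wrist_torque': array([ 0.03515327,  0.02244957, -0.01081386]), 'grip_width': 0.08544913425397045}
side {'camera_matrix': array([[480.10275573,   0.        , 331.93950547],
       [  0.        , 480.10275573, 246.50167282],
       [  0.        ,   0.        ,   1.        ]]), 'distortion': array([-0.03689637,  0.        ,  0.        ,  0.        ,  0.        ]), 'world_to_cam': array([[ 0.5871262 ,  0.80944674,  0.00887679, -0.28984758],
       [ 0.45780708, -0.32298334,
[... 749 characters left out ...]
n': array([-0.09449043,  0.        ,  0.        ,  0.        ,  0.        ]), 'world_to_cam': array([[-0.05246897, -0.99861921, -0.0025835 , -0.02448937],
       [-0.97591282,  0.05182418, -0.21191609,  0.57312662],
       [ 0.21175737, -0.00859775, -0.97728445,  0.90385769],
       [ 0.        ,  0.        ,  0.        ,  1.        ]])}
degausser [(array([276., 417.]), 0.91)]
face_slot [(array([274., 418.]), 0.71)]
edge_slot [(array([272., 410.]), 0.71)]
pole_bar [(array([275., 413.]), 0.71)]
drive_center [(array([282., 385.]), 0.72), (array([273., 414.]), 0.55)]
drive_label [(array([281., 386.]), 0.59)]
mode_dial [(array([271., 446.]), 0.63)]
dial_grip [(array([268., 446.]), 0.82)]
-0.0187
```

View pics/side0.png

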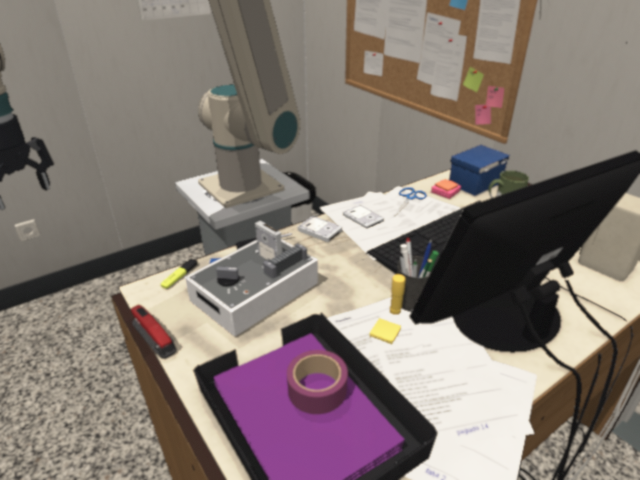

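View pics/top0.png

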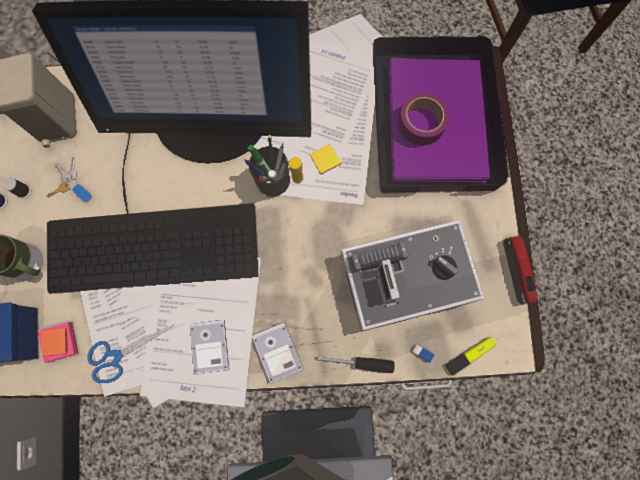

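```bash
cat > h.py <<'E'
import numpy as np,cv2
from rig import arm
def ray(n,u,v):
    m=arm.camera_model(n);K=m["camera_matrix"];W=m["world_to_cam"]
    q=cv2.undistortPoints(np.array([[[u,v]]],float),K,m["distortion"])[0,0]
    R=W[:3,:3];o=-R.T@W[:3,3];return o,R.T@np.array([q[0],q[1],1.])
def atz(n,u,v,z):
    o,d=ray(n,u,v);return o+d*(z-o[2])/d[2]
def proj(n,P):
    m=arm.camera_model(n);W=m["world_to_cam"]
    r,_=cv2.Rodrigues(W[:3,:3]);return cv2.projectPoints(np.array(P,float).reshape(-1,3),r,W[:3,3],m["camera_matrix"],m["distortion"])[0].reshape(-1,2)
E
python3 - <<'E'
import cv2
p=cv2.imread("pics/top0.png")[205:345,330:500]
cv2.imwrite("pics/topz.png",cv2.resize(p,None,fx=4.2,fy=4.2,interpolation=cv2.INTER_CUBIC))
p=cv2.imread("pics/side0.png")[210:340,175:335]
cv2.imwrite("pics/sidez.png",cv2.resize(p,None,fx=4.5,fy=4.5,interpolation=cv2.INTER_CUBIC))
E
```

```text
(no output)
```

View pics/topz.png

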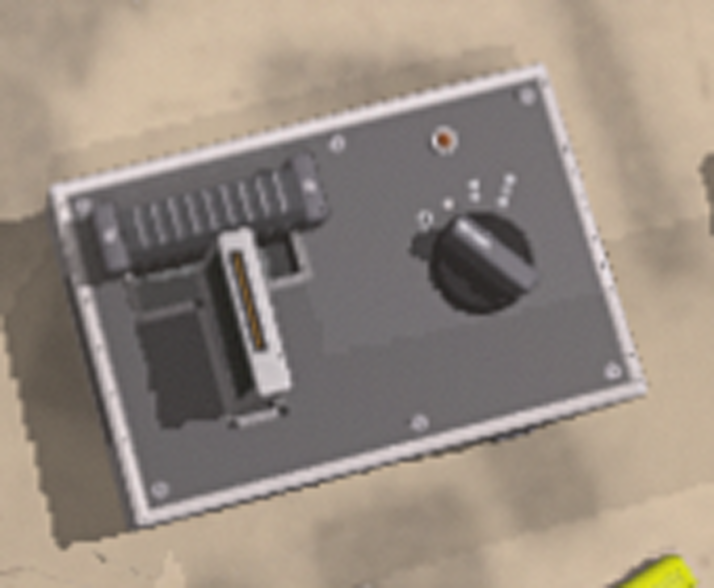

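View pics/sidez.png

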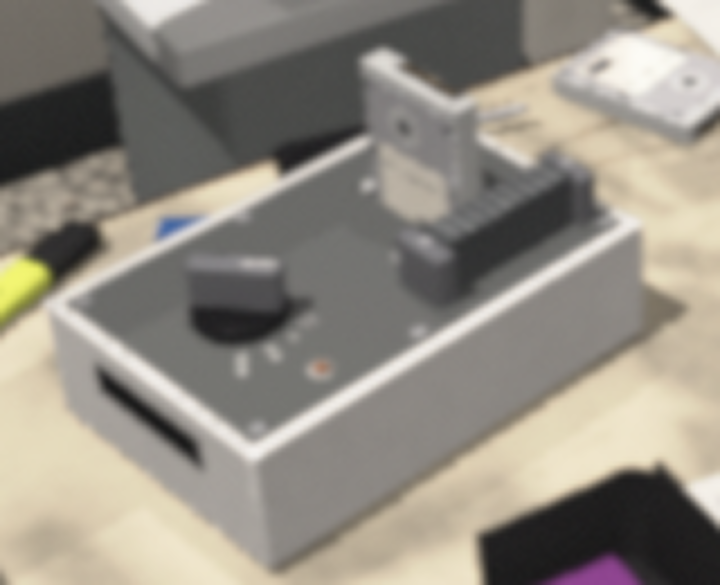

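```bash
cat > fit.py <<'E'
from h import *
from scipy.optimize import least_squares
T=np.array([(55,186),(545,68),(646,390),(139,524)]);T=(T+.5)/4.2-.5+[330,205]
C=np.array([[80,120],[80,-120],[-80,-120],[-80,120]])/1000.
S=np.array([(255,460),(48,307),(641,222)]);S=(S+.5)/4.5-.5+[175,210]
CS=np.array([[80,-120],[-80,-120],[80,120]])/1000.
def w(p,c,z):
    R=np.array([[np.cos(p[2]),-np.sin(p[2])],[np.sin(p[2]),np.cos(p[2])]])
    return np.c_[c@R.T+p[:2],np.full(len(c),z)]
f=lambda p:(proj("top",w(p,C,.072))-T).ravel()
g=lambda p:(proj("side",w(p,CS,.072))-S).ravel()
a=least_squares(f,[.45,-.2,.2]).x;b=least_squares(g,a).x
c=least_squares(lambda p:np.r_[f(p),g(p)],a).x
if __name__=="__main__":
    print(a,b,c,f(a).round(1),g(b).round(1),f(c).round(1),g(c).round(1),[atz("top",*t,.072).round(4) for t in T])
    print("edge/face/dial",w(c,np.array([[-.006,.055],[.022,.055],[-.004,-.062]]),.1))
    # depth check
    d=np.load("pics/top0.npy")
    for u,v in[(350+60,205+80),(437,235)]:
        o,r=ray("top",u,v); print(o+r*d[v,u])
    s=np.array([[238,233],[250,230],[290,385],[262,395]]);s=(s+.5)/4.2-.5+[330,205]
    R=np.array([[np.cos(c[2]),-np.sin(c[2])],[np.sin(c[2]),np.cos(c[2])]])
    print("drive top in deg frame",[((atz("top",*t,.147)[:2]-c[:2])@R).round(4) for t in s])
E
python3 fit.py
```

```text
[ 0.49509912 -0.21600215  0.19026006] [ 0.49824478 -0.21472374  0.20851133] [ 0.49602114 -0.21516005  0.19692888] [-1.6 -0.7  0.8 -1.7  1.2  1.2 -0.3  0.9] [ 0.3  0.4 -1.3 -0.6  1.  -0.3] [-2.2 -0.6 -0.1 -2.4  0.9  0.2 -0.4  0.8] [-1.2 -0.3 -1.9 -1.5  0.5 -0.3] [array([ 0.5495, -0.086 ,  0.072 ]), array([ 0.5931, -0.3168,  0.072 ]), array([ 0.4416, -0.3469,  0.072 ]), array([ 0.3955, -0.1141,  0.072 ])]
edge/face/dial [[ 0.47937589 -0.16239704  0.1       ]
 [ 0.50683471 -0.1569186   0.1       ]
 [ 0.50422928 -0.27674436  0.1       ]]
[ 0.47340131 -0.2092029   0.07070261]
[ 0.56711946 -0.26989219  0.07208651]
drive top in deg frame [array([0.0256, 0.0532]), array([0.0256, 0.048 ]), array([-0.0409,  0.0496]), array([-0.042 ,  0.0619])]
```

```bash
cat > fit2.py <<'E'
from fit import *
def f2(p,cam):
    c,z,im=(C,.072,T) if cam=="top" else (CS,.072,S)
    return (proj(cam,w(p,c*p[3],z))-im).ravel()
A=least_squares(f2,[*a,1],args=("top",)).x;B=least_squares(f2,[*a,1],args=("side",)).x
J=least_squares(lambda p:np.r_[f2(p,"top"),f2(p,"side")],[*a,1]).x
if __name__=="__main__":
    print(A,f2(A,"top").round(1));print(B,f2(B,"side").round(1));print(J)
    import sys
    p=np.array([J[0],J[1],J[2]]) if len(sys.argv)<2 else np.array(eval(sys.argv[1]))
    def box(x0,x1,y0,y1): return np.array([[x0,y0],[x1,y0],[x1,y1],[x0,y1]])/1000.
    items=[(box(-80,80,-120,120),.072),(box(12.5,31.5,17.5,92.5),.072),(box(-43.5,31.5,45.5,64.5),.072),(box(31.5,55.5,15,95),.102),(box(-41,29,47.5,62.5),.147)]
    th=np.linspace(0,6.28,40);items.append((np.c_[.024*np.cos(th)-.004,.024*np.sin(th)-.062],.08))
    r=.63;Rr=np.array([[np.cos(r),-np.sin(r)],[np.sin(r),np.cos(r)]])
    items.append((box(-22,22,-5.5,5.5)@Rr.T+[-.004,-.062],.103))
    for n,o,k,sz in[("top",(330,205),4.2,(714,588)),("side",(175,210),4.5,(720,585))]:
        im=cv2.imread(f"pics/{n}z.png")
        for cc,z in items:
            q=(proj(n,w(p,cc,z))-o+.5)*k-.5
            cv2.polylines(im,[np.round(q).astype(np.int32)],True,(0,255,0),1)
        cv2.imwrite(f"pics/{n}ov.png",im)
E
python3 fit2.py
```

```text
[ 0.49493776 -0.21590471  0.19002944  0.98040632] [-0.2 -0.1 -0.2 -0.5 -0.2  0.8  0.6 -0.2]
[ 0.49952368 -0.2157322   0.20581974  0.98224341] [ 0.4  0.  -0.3 -0.4 -0.1  0.4]
[ 0.49610958 -0.21541299  0.19610335  0.98239521]
```

View pics/topov.png

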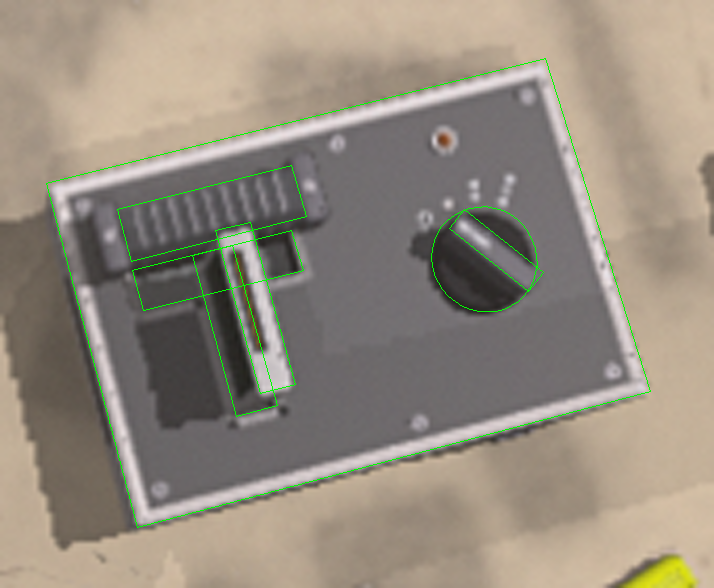

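View pics/sideov.png

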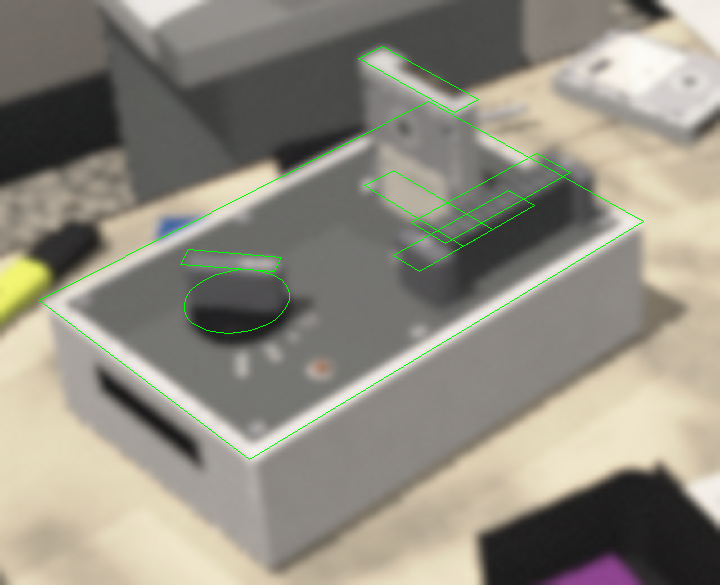

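Request:
arm_command([
  [0.8,-0.6,0,0],
  [0.8,-0.6,0,0],
  [0.8,-0.6,0,0],
  [0.8,-0.6,0,0],
  [0.8,-0.6,0,0],
  [0.8,-0.6,0,0],
  [0.8,-0.6,0,0],
  [0.7,-0.5,0,0.75],
  [0.5,-0.3,0,0.75],
  [0,0,0,0],
], jaw=60)

```text
clock: 2.15
tool_pos: [0.4701, -0.2037, 0.2322]
eef_rot: [0.996, 0.094, 0.002, 0.003]
ft_force: [-0.7, -0.2, 0.1]
grip_width: 0.0602
```

```bash
cat > rel.py <<'E'
from h import *
import sys
from scipy.spatial.transform import Rotation as Ro
def rel(x,y,z,ang):
    s=arm.get_state();R=Ro.from_quat(s["eef_rot"]).as_matrix();p=s["tool_pos"]
    d=R.T@(np.array([x,y,z])-p)/.05
    a=np.arctan2(R[1,0],R[0,0]);tw=np.degrees((a-ang+np.pi)%(2*np.pi)-np.pi)/8
    print("clk %.2f pos"%s["clock"],p.round(4),"ang %.4f"%a,"tilt",R[:2,2].round(4),"q",s["joint_pos"].round(2),"F",s["ft_force"].round(1),"w %.4f"%s["grip_width"])
    print("rel",d.round(3),"twist %.2f"%tw)
if __name__=="__main__": rel(*map(float,sys.argv[1:5]))
E
python3 rel.py .479 -.163 .113 .194
```

```text
clk 2.15 pos [ 0.4701 -0.2037  0.2322] ang 0.1882 tilt [ 0.005  -0.0046] q [-0.53  0.07 -0.27  1.22 -0.    2.42] F [-0.7 -0.2  0.1] w 0.0602
rel [ 0.318 -0.779  2.382] twist -0.04
```

Request:
arm_command([
  [0.3,-0.7,0.2,0],
  [0,0,0.5,0],
  [0,0,0,0],
])

```text
clock: 2.52
tool_pos: [0.4782, -0.1677, 0.1972]
eef_rot: [0.995, 0.095, 0.002, 0.004]
ft_force: [-0.5, -0.7, -0.3]
grip_width: 0.0601
```

```bash
python3 rel.py .479 -.163 .113 .194; python3 - <<'E'
from h import *
for n,r,k in(("top",(150,345,330,500),3),("side",(130,340,175,335),2.8)):
    p,d=arm.grab_frame(n);q=p[r[0]:r[1],r[2]:r[3]]
    cv2.imwrite(f"pics/{n}1.png",cv2.resize(q,None,fx=k,fy=k,interpolation=cv2.INTER_CUBIC))
E
```

```text
clk 2.52 pos [ 0.4782 -0.1677  0.1972] ang 0.1900 tilt [ 0.0056 -0.0067] q [-0.46  0.08 -0.33  1.15 -0.    2.49] F [-0.5 -0.7 -0.3] w 0.0601
rel [ 0.026 -0.102  1.683] twist -0.03
```

View pics/top1.png

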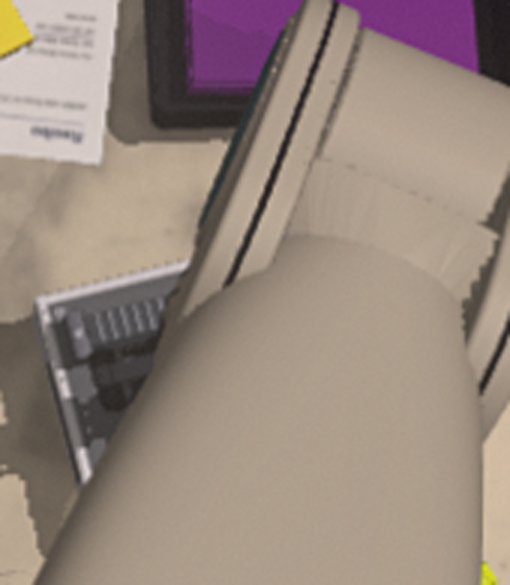

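View pics/side1.png

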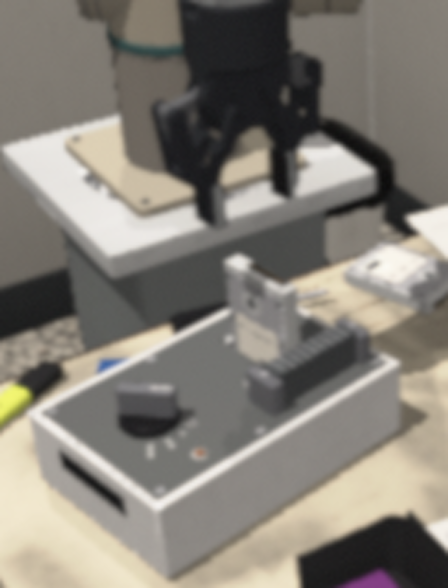

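Request:
arm_command([
  [0,-0.1,0.5,0],
  [0,0,0.5,0],
  [0,0,0.3,0],
  [0,0,0,0],
])

```text
clock: 3.12
tool_pos: [0.483, -0.169, 0.1383]
eef_rot: [0.996, 0.093, 0.008, 0.008]
ft_force: [-0.6, 0.6, 1.0]
grip_width: 0.0601
```

```bash
python3 rel.py .479 -.163 .113 .194; python3 - <<'E'
from h import *
for n,r,k in(("side",(160,340,175,335),4),):
    p,d=arm.grab_frame(n);q=p[r[0]:r[1],r[2]:r[3]]
    cv2.imwrite(f"pics/{n}2.png",cv2.resize(q,None,fx=3.3,fy=3.3,interpolation=cv2.INTER_CUBIC))
E
```

```text
clk 3.12 pos [ 0.483  -0.169   0.1383] ang 0.1862 tilt [ 0.0183 -0.0134] q [-0.46  0.13 -0.41  1.   -0.    2.49] F [-0.6  0.6  1. ] w 0.0601
rel [-0.064 -0.14   0.502] twist -0.06
```

View pics/side2.png

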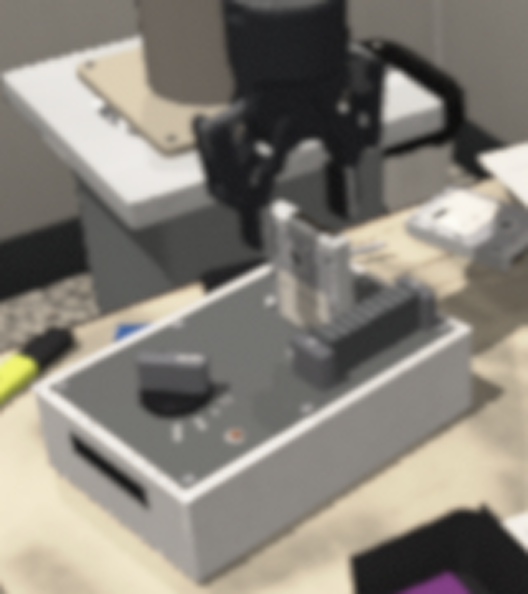

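Request:
arm_command([
  [-0.06,-0.14,0.1,-0.05],
  [0,0,0.15,0],
  [0,0,0.15,0],
  [0,0,0.1,0],
  [0,0,0,0],
])

```text
clock: 3.8
tool_pos: [0.4812, -0.1636, 0.1145]
eef_rot: [0.995, 0.097, 0.011, 0.009]
ft_force: [0.0, 0.1, -0.4]
grip_width: 0.0597
```

```bash
python3 rel.py .479 -.163 .113 .194
```

```text
clk 3.80 pos [ 0.4812 -0.1636  0.1145] ang 0.1940 tilt [ 0.0232 -0.0158] q [-0.45  0.15 -0.45  0.94 -0.    2.5 ] F [ 0.   0.1 -0.4] w 0.0597
rel [-0.041 -0.021  0.028] twist 0.00
```

Request:
arm_command([
  [-0.04,0,0.03,0],
  [0,0,0,0],
  [0,0,0,0],
  [0,0,0,0],
], jaw=0)

```text
clock: 4.3
tool_pos: [0.4795, -0.164, 0.1131]
eef_rot: [0.995, 0.097, 0.011, 0.009]
ft_force: [0.8, 0.3, -1.4]
grip_width: 0.014
```

```bash
python3 rel.py .479 -.163 .113 .194; python3 - <<'E'
from h import *
for n,r,k in(("side",(160,340,175,335),4),):
    p,d=arm.grab_frame(n);q=p[r[0]:r[1],r[2]:r[3]]
    cv2.imwrite(f"pics/{n}3.png",cv2.resize(q,None,fx=3.3,fy=3.3,interpolation=cv2.INTER_CUBIC))
E
```

```text
clk 4.30 pos [ 0.4795 -0.164   0.1131] ang 0.1941 tilt [ 0.0238 -0.0156] q [-0.46  0.15 -0.46  0.94 -0.    2.49] F [ 0.8  0.3 -1.4] w 0.0140
rel [-0.005 -0.022  0.001] twist 0.00
```

View pics/side3.png

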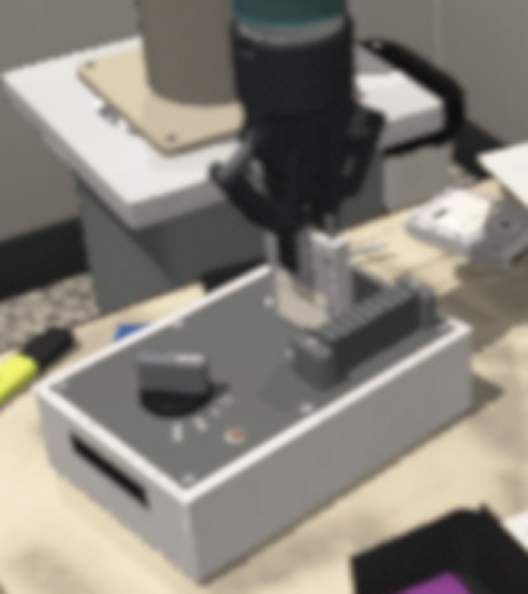

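Request:
arm_command([
  [0,0,-0.2,0],
  [0,0,-0.4,0],
  [0,0,-0.4,0],
  [0,0,-0.4,0],
  [0,0,-0.3,0],
  [0,0,-0.1,0],
  [0,0,0,0],
])

```text
clock: 5.22
tool_pos: [0.4761, -0.1622, 0.2066]
eef_rot: [0.995, 0.097, 0.01, 0.009]
ft_force: [0.4, 0.2, -1.2]
grip_width: 0.0142
```

```bash
python3 rel.py .479 -.163 .185 .194; python3 - <<'E'
from h import *
for n,r,k in(("side",(160,340,175,335),4),):
    p,d=arm.grab_frame(n);q=p[r[0]:r[1],r[2]:r[3]];cv2.imwrite("pics/sraw4.png",p);np.save("pics/sraw4.npy",d)
    cv2.imwrite(f"pics/{n}4.png",cv2.resize(q,None,fx=3.3,fy=3.3,interpolation=cv2.INTER_CUBIC))
E
```

```text
clk 5.22 pos [ 0.4761 -0.1622  0.2066] ang 0.1939 tilt [ 0.0216 -0.015 ] q [-0.45  0.06 -0.34  1.15 -0.    2.49] F [ 0.4  0.2 -1.2] w 0.0142
rel [0.047 0.02  0.433] twist -0.00
```

View pics/side4.png

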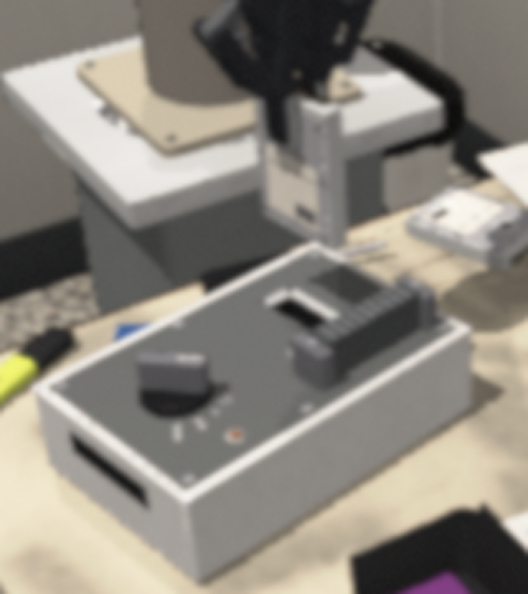

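```bash
cat > cloud.py <<'E'
from h import *
import sys
from scipy.spatial.transform import Rotation as Ro
def cloud(n,p=None,d=None):
    m=arm.camera_model(n);K=m["camera_matrix"];W=m["world_to_cam"]
    v,u=np.nonzero(d>0)
    q=cv2.undistortPoints(np.c_[u,v].astype(float)[:,None],K,m["distortion"])[:,0]
    z=d[v,u];X=np.c_[q*z[:,None],z]
    return (X-W[:3,3])@W[:3,:3],u,v
E
python3 - <<'E'
from cloud import *
d=np.load("pics/sraw4.npy");X,u,v=cloud("side",None,d)
p=np.array([.4761,-.1622,.2066]);a=.194
R=np.array([[np.cos(a),-np.sin(a)],[np.sin(a),np.cos(a)]])
L=np.c_[(X[:,:2]-p[:2])@R,X[:,2]]   # x along drive width, y left
k=(abs(L[:,0])<.07)&(abs(L[:,1])<.03)&(L[:,2]>.125)&(L[:,2]<.2)
L=L[k];print(len(L))
f=L[(L[:,1]<.0)&(abs(L[:,0])<.05)]
for lo in np.arange(.13,.2,.01):
    s=L[(L[:,2]>=lo)&(L[:,2]<lo+.01)]
    if len(s): print(lo.round(3),len(s),"x",np.percentile(s[:,0],[1,10,50,90,99]).round(4),"y",np.percentile(s[:,1],[1,10,50,90,99]).round(4))
face=L[(L[:,0]>-.03)&(L[:,0]<.025)&(L[:,1]<.003)]
A=np.c_[face[:,0],face[:,2]-.16,np.ones(len(face))];c,*_=np.linalg.lstsq(A,face[:,1],rcond=None);print("face y= %.3f x %.3f z %.4f"%tuple(c), np.std(A@c-face[:,1]))
E
```

```text
594
0.14 84 x [-0.033  -0.0237  0.0116  0.035   0.0371] y [-0.0102 -0.0096 -0.0075 -0.0012  0.0042]
0.15 99 x [-0.0297 -0.0191  0.0149  0.0341  0.0352] y [-0.0104 -0.0091 -0.0075  0.0004  0.0069]
0.16 94 x [-0.0329 -0.0242  0.0104  0.0345  0.0364] y [-0.0095 -0.0088 -0.0073 -0.002   0.0073]
0.17 106 x [-0.031  -0.0228  0.0104  0.0339  0.0357] y [-0.0098 -0.009  -0.0073 -0.0023  0.0042]
0.18 100 x [-0.0303 -0.0228  0.0129  0.0344  0.0357] y [-0.0095 -0.0082 -0.0067  0.0008  0.004 ]
0.19 111 x [-0.032  -0.024   0.0116  0.0343  0.036 ] y [-0.0098 -0.0088 -0.0066  0.0009  0.0064]
face y= -0.039 x 0.022 z -0.0078 0.0010120215030286403
```

```bash
cat > ov.py <<'E'
from fit import *
def box(x0,x1,y0,y1): return np.array([[x0,y0],[x1,y0],[x1,y1],[x0,y1]])/1000.
def draw(im,n,p,o,k,drive=None,col=(0,255,0),dial=0):
    items=[(box(-80,80,-120,120)*.981,.072),(box(12.5,31.5,17.5,92.5),.072),(box(-43.5,31.5,45.5,64.5),.072),(box(31.5,55.5,15,95),.102)]
    th=np.linspace(0,6.28,40);items.append((np.c_[.024*np.cos(th)-.004,.024*np.sin(th)-.062],.08))
    r=.63-dial;Rr=np.array([[np.cos(r),-np.sin(r)],[np.sin(r),np.cos(r)]])
    items.append((box(-22,22,-5.5,5.5)@Rr.T+[-.004,-.062],.103))
    P=[w(p,c,z) for c,z in items]
    if drive is not None:
        x,y,zb,a=drive; P+=[w((x,y,a),box(-35,35,-7.5,7.5),zb),w((x,y,a),box(-35,35,-7.5,7.5),zb+.1)]
    for q in P:
        q=(proj(n,q)-o+.5)*k-.5
        cv2.polylines(im,[np.round(q*8).astype(np.int32)],True,col,1,cv2.LINE_AA,3)
E
python3 - <<'E'
from ov import *
im=cv2.imread("pics/sraw4.png")[180:340,175:335];im=cv2.resize(im,None,fx=3.7,fy=3.7,interpolation=cv2.INTER_CUBIC)
draw(im,"side",np.array([.4955,-.2157,.194]),(175,180),3.7,(.4761,-.1622,.140,.194))
cv2.imwrite("pics/ov4.png",im)
E
```

```text
(no output)
```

View pics/ov4.png

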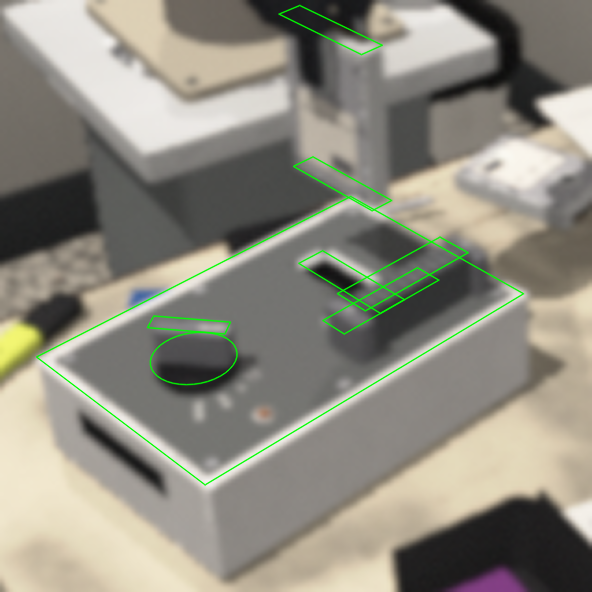

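Request:
arm_command([
  [0,0,-0.8,0],
  [0,0,-0.8,0],
])

```text
clock: 5.52
tool_pos: [0.4704, -0.1591, 0.2816]
eef_rot: [0.995, 0.097, 0.004, 0.005]
ft_force: [0.5, 0.5, -1.9]
grip_width: 0.0143
```

```bash
python3 rel.py .479 -.163 .185 .194
```

```text
clk 5.53 pos [ 0.4704 -0.1591  0.2816] ang 0.1936 tilt [ 0.0092 -0.0089] q [-0.45  0.02 -0.23  1.32 -0.    2.49] F [ 0.5  0.5 -1.9] w 0.0143
rel [0.139 0.089 1.934] twist -0.00
```

Request:
arm_command([
  [0,0,0,0],
])

```text
clock: 5.65
tool_pos: [0.4721, -0.1599, 0.284]
eef_rot: [0.995, 0.097, 0.006, 0.006]
ft_force: [0.5, -0.2, -2.6]
grip_width: 0.0142
```

```bash
python3 rel.py .479 -.163 .185 .194
```

```text
clk 5.65 pos [ 0.4721 -0.1599  0.284 ] ang 0.1937 tilt [ 0.0139 -0.0113] q [-0.45  0.01 -0.22  1.32 -0.    2.49] F [ 0.5 -0.2 -2.6] w 0.0142
rel [0.101 0.06  1.982] twist -0.00
```

Request:
arm_command([
  [0,0,0,-1],
  [0,0,0,-1],
  [0,0,0,-1],
  [0,0,0,-1],
  [0,0,0,-1],
  [0,0,0,-1],
  [0,0,0,-1],
  [0,0,0,-1],
  [0,0,0,-1],
  [0,0,0,-1],
])

```text
clock: 6.9
tool_pos: [0.461, -0.1547, 0.2586]
eef_rot: [0.684, 0.73, -0.005, -0.009]
ft_force: [-0.5, -0.6, -2.2]
grip_width: 0.014
```

```bash
python3 rel.py .5065 -.1575 .2 1.765
```

```text
clk 6.90 pos [ 0.461  -0.1547  0.2586] ang 1.6361 tilt [-0.0206  0.0055] q [-0.45  0.03 -0.26  1.3  -0.    1.05] F [-0.5 -0.6 -2.2] w 0.0140
rel [-0.122  0.929  1.152] twist -0.92
```

Request:
arm_command([
  [-0.1,0.5,0.2,-0.9],
  [0,0.4,0.3,0],
  [0,0,0.3,0],
])

```text
clock: 7.28
tool_pos: [0.5032, -0.153, 0.2106]
eef_rot: [0.635, 0.773, -0.006, -0.013]
ft_force: [-0.6, -0.8, -2.2]
grip_width: 0.0144
```

```bash
python3 rel.py .5065 -.1575 .2 1.765
```

```text
clk 7.28 pos [ 0.5032 -0.153   0.2106] ang 1.7663 tilt [-0.0277  0.0083] q [-0.42  0.13 -0.25  1.22 -0.    0.96] F [-0.6 -0.8 -2.2] w 0.0144
rel [-0.104  0.053  0.209] twist 0.01
```

Request:
arm_command([
  [-0.1,0.08,0.2,0],
  [0,0,0.25,0],
  [0,0,0,0],
])

```text
clock: 7.65
tool_pos: [0.5035, -0.1561, 0.1824]
eef_rot: [0.635, 0.772, -0.007, -0.018]
ft_force: [-1.1, 0.3, -2.0]
grip_width: 0.0143
```

```bash
python3 rel.py .5065 -.1575 .16 1.765;  python3 - <<'E'
from ov import *
from cloud import *
p,d=arm.grab_frame("side");np.save("pics/s5.npy",d)
im=cv2.resize(p[180:340,175:335],None,fx=3.7,fy=3.7,interpolation=cv2.INTER_CUBIC)
cv2.imwrite("pics/s5.png",im)
X,u,v=cloud("side",None,d)
a=.194;R=np.array([[np.cos(a),-np.sin(a)],[np.sin(a),np.cos(a)]])
L=np.c_[(X[:,:2]-[.4955,-.2157])@R,X[:,2]]
k=(abs(L[:,0]-.022)<.03)&(abs(L[:,1]-.055)<.06)&(L[:,2]>.108)&(L[:,2]<.2);L=L[k]
for lo in np.arange(.1,.2,.01):
    s=L[(L[:,2]>=lo)&(L[:,2]<lo+.01)]
    if len(s)>4: print(lo.round(3),len(s),"x",np.percentile(s[:,0],[1,10,50,90,99]).round(4),"y",np.percentile(s[:,1],[1,10,50,90,99]).round(4))
for t in range(3):
  f=L[(L[:,1]>.03)&(L[:,1]<.08)&(L[:,2]<.16)&(L[:,0]>.02)] if t==0 else f[abs(A@c-f[:,0])<.002]
  A=np.c_[f[:,1]-.055,f[:,2]-.14,np.ones(len(f))];c,*_=np.linalg.lstsq(A,f[:,0],rcond=None);print("face x= %.3f dy %.3f dz %.4f"%tuple(c),len(f))
E
```

```text
clk 7.65 pos [ 0.5035 -0.1561  0.1824] ang 1.7655 tilt [-0.0359  0.0114] q [-0.42  0.16 -0.28  1.17 -0.    0.95] F [-1.1  0.3 -2. ] w 0.0143
rel [-0.048  0.069  0.445] twist 0.00
0.11 43 x [0.0115 0.0176 0.0237 0.0254 0.0262] y [0.0209 0.0226 0.0462 0.0796 0.089 ]
0.12 101 x [0.0116 0.0203 0.025  0.0264 0.0282] y [0.0201 0.0223 0.0502 0.0822 0.0895]
0.13 115 x [0.0127 0.0202 0.0254 0.0269 0.0278] y [0.02   0.0215 0.0462 0.0804 0.09  ]
0.14 116 x [0.013  0.0207 0.0257 0.0274 0.0284] y [0.0204 0.0216 0.0525 0.0816 0.0903]
0.15 112 x [0.0146 0.024  0.0261 0.0277 0.0287] y [0.0202 0.0217 0.049  0.0842 0.0902]
0.16 118 x [0.0151 0.022  0.0264 0.0279 0.0287] y [0.0197 0.0218 0.0473 0.0792 0.0883]
0.17 110 x [0.0155 0.0235 0.0268 0.0286 0.0291] y [0.0212 0.0224 0.0454 0.0796 0.0867]
0.18 98 x [0.0177 0.0247 0.0273 0.0338 0.0385] y [0.0204 0.0226 0.0444 0.0826 0.0868]
0.19 113 x [0.0156 0.025  0.0284 0.0398 0.0413] y [0.0215 0.0225 0.0458 0.0807 0.0878]
face x= -0.003 dy 0.046 dz 0.0258 301
face x= -0.005 dy 0.042 dz 0.0257 282
face x= -0.005 dy 0.042 dz 0.0257 282
```

View pics/s5.png

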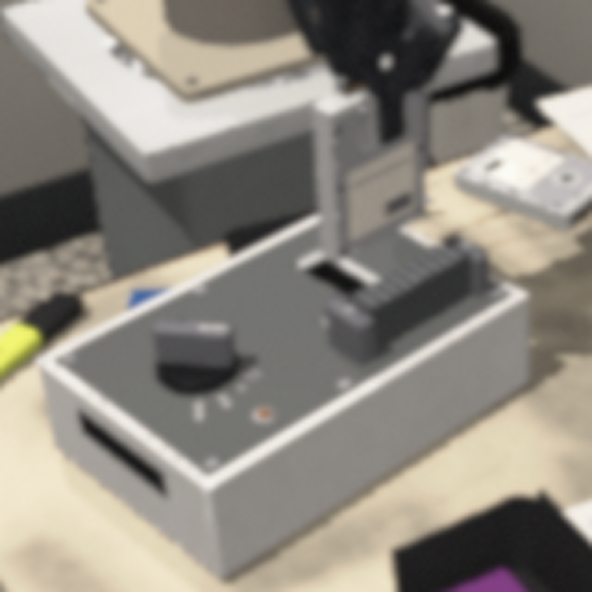

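```bash
python3 rel.py .5069 -.1554 .114 1.765
```

```text
clk 7.70 pos [ 0.5041 -0.1564  0.1832] ang 1.7655 tilt [-0.0344  0.0107] q [-0.42  0.16 -0.28  1.17 -0.    0.95] F [ 0.6 -0.1 -2. ] w 0.0139
rel [-0.015  0.102  1.381] twist 0.00
```

Request:
arm_command([
  [0,0.1,0.3,0],
  [0,0.01,0.4,0],
])

```text
clock: 7.95
tool_pos: [0.5106, -0.1562, 0.1496]
eef_rot: [0.635, 0.772, -0.006, -0.013]
ft_force: [-1.5, -0.2, -1.2]
grip_width: 0.0143
```

```bash
python3 rel.py .5069 -.1554 .114 1.765
```

```text
clk 7.95 pos [ 0.5106 -0.1562  0.1496] ang 1.7652 tilt [-0.0289  0.0073] q [-0.42  0.19 -0.31  1.09 -0.    0.96] F [-1.5 -0.2 -1.2] w 0.0143
rel [ 0.021 -0.05   0.714] twist 0.00
```

Request:
arm_command([
  [0.02,-0.06,0,0],
  [0,0,0,0],
])

```text
clock: 8.2
tool_pos: [0.5066, -0.1552, 0.1485]
eef_rot: [0.635, 0.772, -0.006, -0.015]
ft_force: [0.5, 0.4, -2.2]
grip_width: 0.0141
```

```bash
python3 rel.py .5069 -.1554 .114 1.765;  cat > meas.py <<'E'
from ov import *
from cloud import *
import sys
p,d=arm.grab_frame("side")
im=cv2.resize(p[180:340,175:335],None,fx=3.7,fy=3.7,interpolation=cv2.INTER_CUBIC)
cv2.imwrite(sys.argv[1],im)
X,u,v=cloud("side",None,d)
a=.194;R=np.array([[np.cos(a),-np.sin(a)],[np.sin(a),np.cos(a)]])
L=np.c_[(X[:,:2]-[.4955,-.2157])@R,X[:,2]]
k=(abs(L[:,0]-.022)<.03)&(abs(L[:,1]-.055)<.06)&(L[:,2]>.108)&(L[:,2]<.2);L=L[k]
zt=float(sys.argv[2])
for t in range(3):
  f=L[(L[:,1]>.03)&(L[:,1]<.08)&(L[:,2]<zt)&(L[:,0]>.02)] if t==0 else f[abs(A@c-f[:,0])<.002]
  A=np.c_[f[:,1]-.055,f[:,2]-.14,np.ones(len(f))];c,*_=np.linalg.lstsq(A,f[:,0],rcond=None)
print("face x= %.3f dy %.3f dz %.4f"%tuple(c),len(f))
s=L[L[:,2]<zt];print("y",np.percentile(s[:,1],[1,10,50,90,98]).round(4), "zmax",L[:,2].max())
E
python3 meas.py pics/s6.png .15
```

```text
clk 8.20 pos [ 0.5066 -0.1552  0.1485] ang 1.7653 tilt [-0.0307  0.0085] q [-0.42  0.19 -0.32  1.09 -0.    0.96] F [ 0.5  0.4 -2.2] w 0.0141
rel [-0.014  0.025  0.69 ] twist 0.00
face x= -0.007 dy 0.036 dz 0.0304 241
y [0.0195 0.0212 0.0464 0.0809 0.0873] zmax 0.19996192054829653
```

View pics/s6.png

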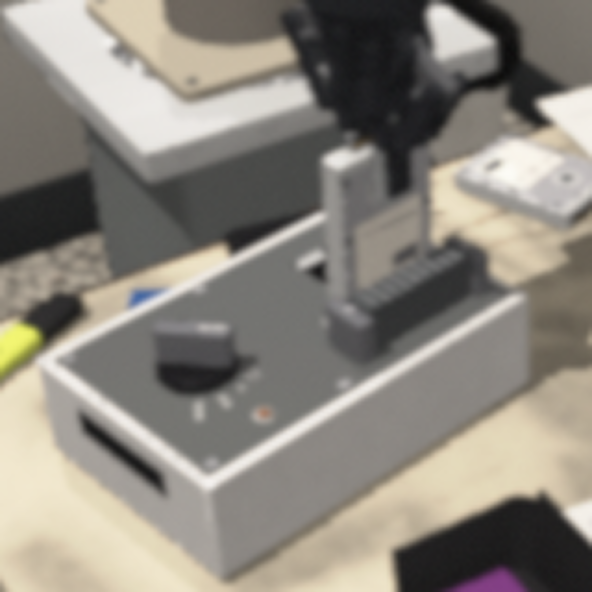

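Request:
arm_command([
  [-0.01,0.01,0.2,0],
  [0,0,0.2,0],
  [0,0,0.1,0],
])

```text
clock: 8.62
tool_pos: [0.508, -0.156, 0.1235]
eef_rot: [0.635, 0.772, -0.006, -0.013]
ft_force: [-0.6, 0.6, -2.2]
grip_width: 0.0139
```

```bash
python3 rel.py .5069 -.1554 .114 1.765;  python3 meas.py pics/s7.png .13
```

```text
clk 8.62 pos [ 0.508  -0.156   0.1235] ang 1.7655 tilt [-0.0272  0.0071] q [-0.42  0.21 -0.35  1.04 -0.    0.96] F [-0.6  0.6 -2.2] w 0.0139
rel [ 0.013 -0.014  0.191] twist 0.00
face x= 0.014 dy 0.055 dz 0.0332 93
y [0.019  0.0202 0.0424 0.083  0.0895] zmax 0.1998865584417306
```

Request:
arm_command([
  [0.01,-0.01,0.1,0],
  [0,0,0.08,0],
  [0,0,0.05,0],
])

```text
clock: 9.05
tool_pos: [0.5072, -0.1558, 0.1131]
eef_rot: [0.635, 0.772, -0.006, -0.013]
ft_force: [-4.9, 1.0, 21.3]
grip_width: 0.014
```

```bash
python3 rel.py .5069 -.1554 .113 1.765
```

```text
clk 9.05 pos [ 0.5072 -0.1558  0.1131] ang 1.7654 tilt [-0.0274  0.0066] q [-0.42  0.22 -0.36  1.01 -0.01  0.96] F [-4.9  1.  21.3] w 0.0140
rel [ 0.009 -0.003  0.002] twist 0.00
```

Request:
arm_command([
  [0,0,0,0],
  [0,0,0,0],
])

```text
clock: 9.3
tool_pos: [0.5078, -0.1561, 0.1139]
eef_rot: [0.635, 0.772, -0.006, -0.012]
ft_force: [0.5, -0.4, -3.0]
grip_width: 0.0144
```

Request:
arm_command([
  [0,0,0,0],
  [0,0,0,0],
  [0,0,0,0],
], jaw=40)

```text
clock: 9.68
tool_pos: [0.5084, -0.1564, 0.1141]
eef_rot: [0.635, 0.772, -0.006, -0.011]
ft_force: [0.3, 0.7, 0.4]
grip_width: 0.0402
```

```bash
python3 rel.py .5069 -.1554 .113 1.765;python3 meas.py pics/s8.png .13
```

```text
clk 9.68 pos [ 0.5084 -0.1564  0.1141] ang 1.7654 tilt [-0.0246  0.0053] q [-0.42  0.22 -0.36  1.01 -0.01  0.96] F [0.3 0.7 0.4] w 0.0402
rel [ 0.025 -0.026  0.022] twist 0.00
face x= 0.117 dy 0.102 dz 0.0351 21
y [0.0181 0.0194 0.0363 0.0515 0.0559] zmax 0.19974496354093066
```

View pics/s8.png

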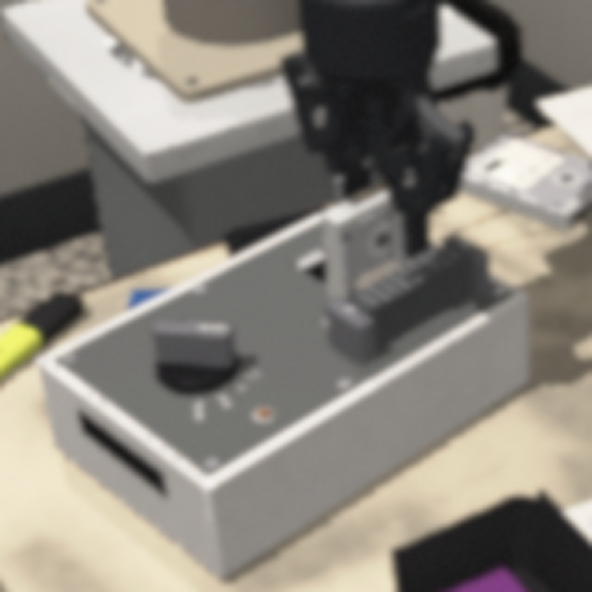

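Request:
arm_command([
  [0,0,-0.2,0],
  [0,0,-0.4,0],
  [0,0,-0.5,0],
  [0,0,-0.5,0],
  [0,0,-0.2,0],
  [0,0,0,0],
])

```text
clock: 10.48
tool_pos: [0.511, -0.157, 0.2091]
eef_rot: [0.635, 0.772, -0.006, -0.011]
ft_force: [0.2, 0.3, -0.3]
grip_width: 0.0396
```

```bash
python3 rel.py .504 -.2778 .16 3.966;python3 meas.py pics/s9.png .14; sed -i 's/abs(L\[:,0\]-.022)<.03/abs(L[:,0]-.022)<.03/' meas.py
```

```text
clk 10.47 pos [ 0.511  -0.157   0.2091] ang 1.7654 tilt [-0.0233  0.0048] q [-0.42  0.15 -0.24  1.21 -0.01  0.96] F [ 0.2  0.3 -0.3] w 0.0396
rel [-2.353 -0.584  0.973] twist -15.76
face x= -0.013 dy -0.002 dz 0.0307 200
y [0.0183 0.0198 0.0467 0.079  0.0862] zmax 0.14992156678802798
```

View pics/s9.png

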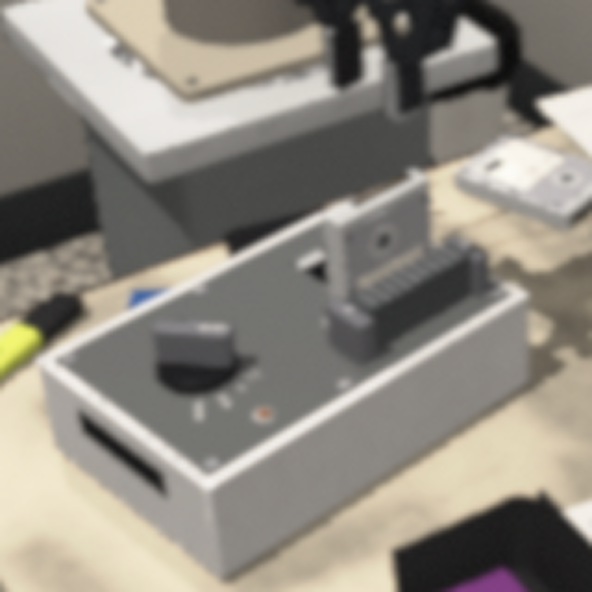

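Request:
arm_command([
  [-0.8,-0.2,0,0],
  [-0.8,-0.2,0,0],
  [-0.7,-0.2,0,-0.5],
  [0,0,0,-1],
  [0,0,0,-1],
  [0,0,0,-1],
  [0,0,0,-1],
  [0,0,0,-1],
  [0,0,0,-1],
  [0,0,0,-1],
], jaw=40)

```text
clock: 11.78
tool_pos: [0.4956, -0.2745, 0.1924]
eef_rot: [0.146, 0.989, 0.007, -0.024]
ft_force: [-0.3, 0.6, 0.9]
grip_width: 0.04
```

```bash
python3 rel.py .5036 -.2773 .16 3.966
```

```text
clk 11.78 pos [ 0.4956 -0.2745  0.1924] ang 2.8476 tilt [-0.0451  0.0199] q [-0.61  0.23 -0.17  1.22 -0.01 -0.32] F [-0.3  0.6  0.9] w 0.0400
rel [-0.202 -0.012  0.639] twist -8.01
```

Request:
arm_command([
  [0,0,0.1,-1],
  [0,0,0.1,-1],
  [0,0,0.1,-1],
  [0,0,0.1,-1],
  [0,0,0.1,-1],
  [0,0,0.1,-1],
  [0,0,0.1,-1],
  [0,0,0.1,-1],
])

```text
clock: 12.78
tool_pos: [0.4866, -0.2687, 0.1392]
eef_rot: [-0.417, 0.908, 0.028, -0.022]
ft_force: [0.0, 0.1, -0.6]
grip_width: 0.0398
```

```bash
python3 rel.py .5036 -.2773 .12 3.966
```

```text
clk 12.78 pos [ 0.4866 -0.2687  0.1392] ang -2.2800 tilt [-0.0621  0.032 ] q [-0.62  0.27 -0.24  1.13 -0.01 -1.48] F [ 0.   0.1 -0.6] w 0.0398
rel [-0.097 -0.396  0.356] twist 0.27
```

Request:
arm_command([
  [0,-0.4,-0.8,0.25],
  [0,0,-0.8,0],
  [0,0,0,0],
])

```text
clock: 13.15
tool_pos: [0.5024, -0.2813, 0.2118]
eef_rot: [-0.401, 0.915, 0.034, -0.026]
ft_force: [-0.7, -0.3, -0.5]
grip_width: 0.0404
```

```bash
python3 rel.py .5036 -.2773 .12 3.966
```

```text
clk 13.15 pos [ 0.5024 -0.2813  0.2118] ang -2.3148 tilt [-0.0749  0.0411] q [-0.62  0.26 -0.09  1.3  -0.01 -1.44] F [-0.7 -0.3 -0.5] w 0.0404
rel [-0.113 -0.116  1.83 ] twist 0.02
```

Request:
arm_command([
  [0,0,0.7,0],
  [0,0,0.7,0],
])

```text
clock: 13.4
tool_pos: [0.4983, -0.2792, 0.1408]
eef_rot: [-0.401, 0.915, 0.032, -0.025]
ft_force: [1.0, 0.5, -1.4]
grip_width: 0.0395
```

```bash
python3 rel.py .5036 -.2773 .12 3.966
```

```text
clk 13.40 pos [ 0.4983 -0.2792  0.1408] ang -2.3148 tilt [-0.0716  0.0388] q [-0.62  0.3  -0.2   1.16 -0.01 -1.44] F [ 1.   0.5 -1.4] w 0.0395
rel [-0.109 -0.085  0.409] twist 0.02
```

Request:
arm_command([
  [0,0,-0.2,0],
  [0,0,-0.4,0],
  [0,0,-0.4,0],
  [0,0,-0.4,0],
  [0,0,-0.2,0],
])

```text
clock: 14.02
tool_pos: [0.5007, -0.2799, 0.2204]
eef_rot: [-0.401, 0.915, 0.037, -0.028]
ft_force: [0.1, 0.3, -0.7]
grip_width: 0.0397
```

```bash
python3 rel.py .5036 -.2773 .12 3.966
```

```text
clk 14.03 pos [ 0.5007 -0.2799  0.2204] ang -2.3146 tilt [-0.0817  0.046 ] q [-0.62  0.26 -0.08  1.33 -0.01 -1.44] F [ 0.1  0.3 -0.7] w 0.0397
rel [-0.122 -0.191  1.996] twist 0.02
```

Request:
arm_command([
  [0,0,0.5,0],
  [0,0,0.5,0],
  [0,0,0.3,0],
  [0,0,0,0],
])

```text
clock: 14.52
tool_pos: [0.4975, -0.2784, 0.1584]
eef_rot: [-0.401, 0.915, 0.035, -0.027]
ft_force: [0.0, 0.7, 0.0]
grip_width: 0.04
```

```bash
python3 rel.py .5036 -.2773 .12 3.966
```

```text
clk 14.53 pos [ 0.4975 -0.2784  0.1584] ang -2.3147 tilt [-0.0763  0.0422] q [-0.62  0.29 -0.17  1.2  -0.01 -1.44] F [0.  0.7 0. ] w 0.0400
rel [-0.114 -0.14   0.756] twist 0.02
```

Request:
arm_command([
  [0.1,0.5,0,0],
  [0.1,0.5,0,0],
  [0,0,0,0],
])

```text
clock: 14.9
tool_pos: [0.4548, -0.2525, 0.1652]
eef_rot: [-0.401, 0.915, 0.033, -0.026]
ft_force: [0.9, -0.2, 0.5]
grip_width: 0.04
```

```bash
python3 rel.py .5036 -.2773 .12 3.966
```

```text
clk 14.90 pos [ 0.4548 -0.2525  0.1652] ang -2.3147 tilt [-0.0735  0.0402] q [-0.63  0.2  -0.28  1.18 -0.01 -1.45] F [ 0.9 -0.2  0.5] w 0.0400
rel [-0.314 -1.123  0.808] twist 0.02
```

Request:
arm_command([
  [-0.1,-0.5,0,0],
  [-0.1,-0.6,0,0],
  [0,0,0,0],
])

```text
clock: 15.28
tool_pos: [0.5064, -0.2854, 0.1633]
eef_rot: [-0.401, 0.915, 0.03, -0.024]
ft_force: [0.3, -0.2, 0.4]
grip_width: 0.0402
```

```bash
python3 rel.py .5036 -.2773 .12 3.966
```

```text
clk 15.28 pos [ 0.5064 -0.2854  0.1633] ang -2.3150 tilt [-0.0675  0.036 ] q [-0.62  0.3  -0.15  1.2  -0.01 -1.44] F [ 0.3 -0.2  0.4] w 0.0402
rel [-0.099  0.087  0.873] twist 0.02
```

Request:
arm_command([
  [0.1,0.5,0,0],
  [0.1,0.5,0,0],
  [0,0,0,0],
  [-0.1,-0.5,0,0],
  [-0.1,-0.5,0,0],
  [0.1,0.5,0,0],
  [0.1,0.5,0,0],
  [-0.1,-0.5,0,0],
  [-0.1,-0.5,0,0],
  [0,0,0,0],
])

```text
clock: 16.52
tool_pos: [0.513, -0.2898, 0.1658]
eef_rot: [-0.401, 0.915, 0.026, -0.021]
ft_force: [-0.0, -0.2, 0.1]
grip_width: 0.0397
```

```bash
python3 rel.py .5036 -.2773 .12 3.966
```

```text
clk 16.52 pos [ 0.513  -0.2898  0.1658] ang -2.3153 tilt [-0.06    0.0309] q [-0.62  0.3  -0.14  1.2  -0.01 -1.44] F [-0.  -0.2  0.1] w 0.0397
rel [-0.073  0.248  0.933] twist 0.01
```

Request:
arm_command([
  [0.1,0.5,0,0],
  [0.1,0.5,0,0],
  [0,0,0,0],
  [-0.1,-0.5,0,0],
  [-0.1,-0.3,0,0],
  [0,0,0,0],
  [0,0,0.3,0],
  [0,0,0.3,0],
])

```text
clock: 17.52
tool_pos: [0.5056, -0.283, 0.1365]
eef_rot: [-0.401, 0.915, 0.025, -0.02]
ft_force: [1.0, 0.1, -0.3]
grip_width: 0.0395
```

```bash
python3 rel.py .5036 -.2773 .12 3.966
```

```text
clk 17.52 pos [ 0.5056 -0.283   0.1365] ang -2.3152 tilt [-0.0574  0.0291] q [-0.62  0.31 -0.2   1.13 -0.01 -1.44] F [ 1.   0.1 -0.3] w 0.0395
rel [-0.063  0.086  0.335] twist 0.01
```

```bash
python3 - <<'E'
from ov import *
from cloud import *
p,d=arm.grab_frame("side");np.save("pics/s10.npy",d)
q=np.array([.4955,-.2157,.194])
im=cv2.resize(p[200:320,175:295],None,fx=5,fy=5,interpolation=cv2.INTER_CUBIC);im0=im.copy()
draw(im,"side",q,(175,200),5)
cv2.imwrite("pics/s10.png",np.hstack([im])) 
d0=np.load("pics/side0.npy") if 0 else np.load("pics/sraw4.npy")
X,u,v=cloud("side",None,d0)
a=q[2];R=np.array([[np.cos(a),-np.sin(a)],[np.sin(a),np.cos(a)]])
L=np.c_[(X[:,:2]-q[:2])@R,X[:,2]]-[-.004,-.062,0]
k=(np.hypot(L[:,0],L[:,1])<.032)&(L[:,2]>.0975);L=L[k]
c=L[:,:2].mean(0);U,S,V=np.linalg.svd(L[:,:2]-c);print(len(L),"ctr",c.round(4),"ang",np.arctan2(V[0,1],V[0,0]),S/np.sqrt(len(L)),"z",L[:,2].max())
t=(L[:,:2]-c)@V.T;print(np.percentile(t,[2,98],axis=0))
E
```

```text
101 ctr [ 0.0047 -0.0004] ang 0.6133767840492945 [0.01277893 0.00330514] z 0.10454675789008584
[[-0.02094227 -0.00662223]
 [ 0.02046967  0.00472145]]
```

View pics/s10.png

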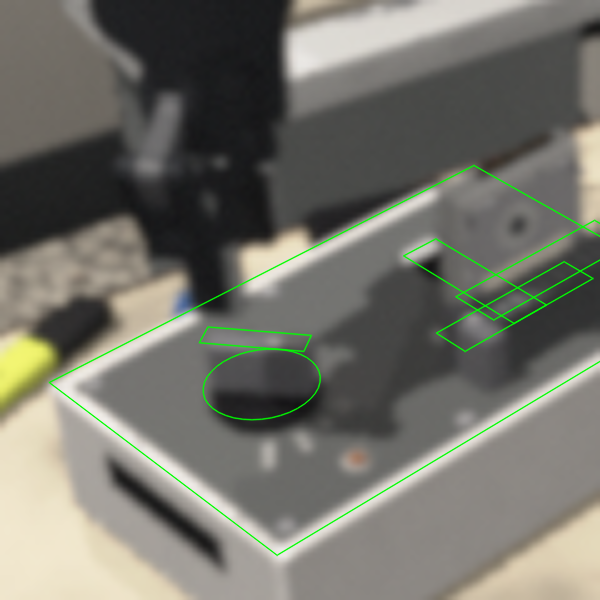

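```bash
python3 rel.py .5055 -.277 .085 3.966
```

```text
clk 17.57 pos [ 0.5041 -0.282   0.1342] ang -2.3152 tilt [-0.0606  0.0314] q [-0.62  0.31 -0.2   1.13 -0.01 -1.44] F [-0.5 -0.1 -1.2] w 0.0400
rel [-0.11  -0.017  0.983] twist 0.01
```

Request:
arm_command([
  [-0.1,0,0.2,0],
  [0,0,0.3,0],
  [0,0,0.2,0],
])

```text
clock: 17.95
tool_pos: [0.5043, -0.2761, 0.0961]
eef_rot: [-0.401, 0.915, 0.027, -0.022]
ft_force: [-0.1, -1.0, 0.2]
grip_width: 0.0398
```

```bash
python3 rel.py .5055 -.277 .085 3.966
```

```text
clk 17.95 pos [ 0.5043 -0.2761  0.0961] ang -2.3150 tilt [-0.0621  0.0324] q [-0.61  0.34 -0.25  1.06 -0.01 -1.43] F [-0.1 -1.   0.2] w 0.0398
rel [-0.006 -0.045  0.22 ] twist 0.02
```

Request:
arm_command([
  [0,-0.04,0.12,0],
  [0,0,0.08,0],
  [0,0,0,0],
])

```text
clock: 18.32
tool_pos: [0.5047, -0.2769, 0.0844]
eef_rot: [-0.401, 0.915, 0.028, -0.022]
ft_force: [-0.7, -0.4, -0.4]
grip_width: 0.0397
```

```bash
python3 rel.py .5055 -.277 .085 3.966; python3 - <<'E'
from ov import *
p,d=arm.grab_frame("side")
cv2.imwrite("pics/s11.png",cv2.resize(p[200:320,175:295],None,fx=5,fy=5,interpolation=cv2.INTER_CUBIC)) 
E
```

```text
clk 18.32 pos [ 0.5047 -0.2769  0.0844] ang -2.3151 tilt [-0.0633  0.0332] q [-0.61  0.35 -0.25  1.04 -0.01 -1.43] F [-0.7 -0.4 -0.4] w 0.0397
rel [-0.008 -0.012 -0.014] twist 0.02
```

View pics/s11.png

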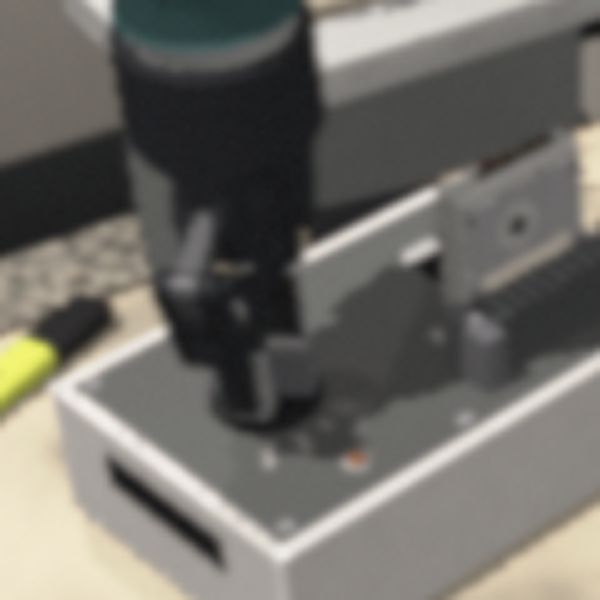

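Request:
arm_command([
  [0,0,-0.01,0],
  [0,0,0,0],
  [0,0,0,0],
], jaw=0)

```text
clock: 18.75
tool_pos: [0.5041, -0.2762, 0.0862]
eef_rot: [-0.401, 0.915, 0.029, -0.023]
ft_force: [-0.6, -1.0, -3.7]
grip_width: 0.0099
```

```bash
python3 rel.py .5055 -.277 .085 3.966
```

```text
clk 18.75 pos [ 0.5041 -0.2762  0.0862] ang -2.3149 tilt [-0.0641  0.0342] q [-0.61  0.35 -0.25  1.04 -0.01 -1.43] F [-0.6 -1.  -3.7] w 0.0099
rel [-0.008 -0.033  0.022] twist 0.02
```

Request:
arm_command([
  [0,0,0,0.8],
  [0,0,0,0.8],
  [0,0,0,0.8],
  [0,0,0,0.8],
])

```text
clock: 19.25
tool_pos: [0.5045, -0.2764, 0.0862]
eef_rot: [-0.182, 0.983, 0.022, -0.028]
ft_force: [-0.9, 0.2, -0.1]
grip_width: 0.0096
```

```bash
python3 rel.py .5055 -.277 .085 2.688; python3 - <<'E'
from rig import arm
print(arm.get_state()["wrist_torque"])
E
```

```text
clk 19.25 pos [ 0.5045 -0.2764  0.0862] ang -2.7742 tilt [-0.0625  0.033 ] q [-0.61  0.35 -0.25  1.04 -0.01 -0.97] F [-0.9  0.2 -0.1] w 0.0096
rel [-0.016 -0.019  0.023] twist 5.88
[-0.10023781 -0.3193926   0.14519935]
```

Request:
arm_command([
  [0,0,0,0.8],
  [0,0,0,0.8],
  [0,0,0,0.8],
  [0,0,0,0.8],
  [0,0,0,0.8],
])

```text
clock: 19.88
tool_pos: [0.5045, -0.277, 0.0863]
eef_rot: [0.105, 0.994, 0.012, -0.032]
ft_force: [-2.0, 0.4, -0.7]
grip_width: 0.0097
```

```bash
python3 rel.py .5055 -.277 .085 2.688; python3 - <<'E'
from rig import arm
print(arm.get_state()["wrist_torque"])
E
```

```text
clk 19.88 pos [ 0.5045 -0.277   0.0863] ang 2.9323 tilt [-0.0616  0.0314] q [-0.61  0.35 -0.25  1.04 -0.01 -0.4 ] F [-2.   0.4 -0.7] w 0.0097
rel [-0.022  0.004  0.024] twist 1.75
[-0.0417525  -0.28486789  0.10082933]
```

Request:
arm_command([
  [0,0,0,0.8],
  [0,0,0,0.8],
  [0,0,0,0.4],
  [0,0,0,0],
])

```text
clock: 20.38
tool_pos: [0.5044, -0.2772, 0.0862]
eef_rot: [0.246, 0.969, 0.008, -0.033]
ft_force: [-0.8, 0.4, -0.4]
grip_width: 0.0096
```

```bash
python3 rel.py .5055 -.277 .085 2.688; python3 - <<'E'
from ov import *
print(arm.get_state()["wrist_torque"])
p,d=arm.grab_frame("side")
cv2.imwrite("pics/s12.png",cv2.resize(p[200:320,175:295],None,fx=5,fy=5,interpolation=cv2.INTER_CUBIC)) 
E
```

```text
clk 20.38 pos [ 0.5044 -0.2772  0.0862] ang 2.6443 tilt [-0.0607  0.031 ] q [-0.61  0.35 -0.26  1.03 -0.01 -0.11] F [-0.8  0.4 -0.4] w 0.0096
rel [-0.019  0.013  0.023] twist -0.31
[ 0.01300212 -0.24625388  0.07492481]
```

View pics/s12.png

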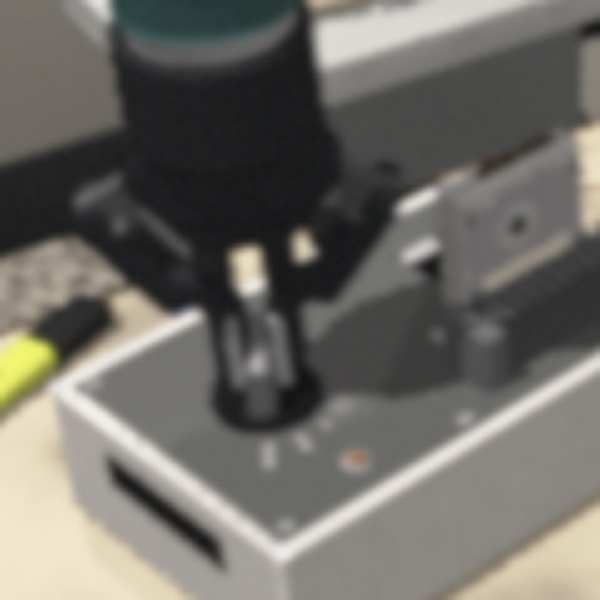

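Request:
arm_command([
  [0,0,0,0.1],
  [0,0,0,0.05],
])

```text
clock: 20.68
tool_pos: [0.5044, -0.2772, 0.0862]
eef_rot: [0.255, 0.966, 0.007, -0.033]
ft_force: [-1.5, -0.7, -1.0]
grip_width: 0.0095
```

```bash
python3 rel.py .5055 -.277 .085 2.688; python3 - <<'E'
from ov import *
from cloud import *
print(arm.get_state()["wrist_torque"])
p,d=arm.grab_frame("side");cv2.imwrite("pics/s13.png",cv2.resize(p[200:320,175:335],None,fx=4.5,fy=4.5,interpolation=cv2.INTER_CUBIC))
for k in("mode_dial","drive_label","drive_b","drive_c","glue_stick","notes_yellow"): print(k,[(np.round(x["position"]),round(x["conf"],2)) for x in arm.look_for("side",k)][:3])
E
python3 meas.py pics/s14.png .14;python3 rel.py .5055 -.277 .085 2.688
```

```text
clk 20.68 pos [ 0.5044 -0.2772  0.0862] ang 2.6258 tilt [-0.0607  0.0309] q [-0.61  0.35 -0.26  1.03 -0.01 -0.09] F [-1.5 -0.7 -1. ] w 0.0095
rel [-0.019  0.014  0.023] twist -0.45
[-0.00218434 -0.24402663  0.71895377]
mode_dial [(array([279., 227.]), 0.82)]
drive_label [(array([241., 278.]), 0.91), (array([283., 251.]), 0.48)]
drive_b [(array([228., 319.]), 0.83), (array([216., 363.]), 0.68)]
drive_c [(array([228., 319.]), 0.83), (array([216., 363.]), 0.68)]
glue_stick [(array([296., 396.]), 0.82), (array([243., 277.]), 0.48)]
notes_yellow []
face x= -0.013 dy 0.007 dz 0.0305 208
y [0.0186 0.0201 0.0463 0.0797 0.0876] zmax 0.148895711331128
clk 21.07 pos [ 0.5045 -0.2772  0.0862] ang 2.6249 tilt [-0.0606  0.031 ] q [-0.61  0.35 -0.26  1.03 -0.01 -0.09] F [-1.9 -0.5 -0.5] w 0.0092
rel [-0.018  0.013  0.024] twist -0.45
```

View pics/s13.png

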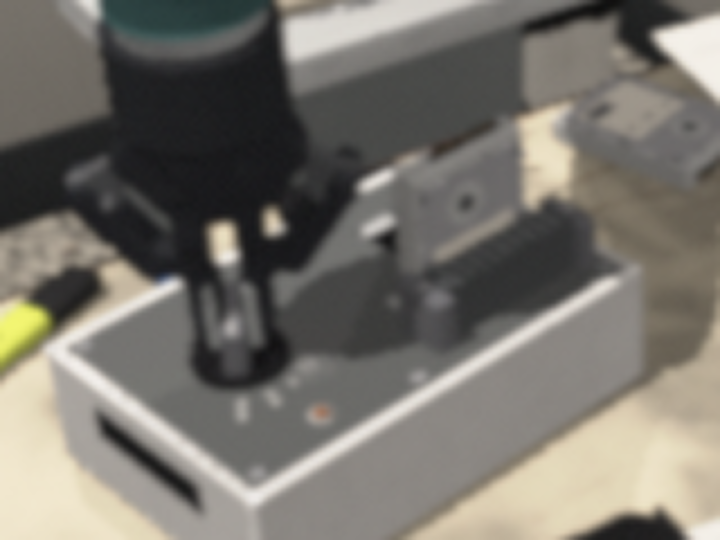

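```bash
python3 -c "
from rig import arm
print(arm.close_job())"
```

```text
the job is handed in; nothing more can be done
None
```

I moved the drive from the stem to the crossways slot, label to the pole bar, and let go of it. Then I turned the dial clockwise past three clicks and handed the job in at about 21 s, still gripping it. The job reports no verdict.

**Drive:** After release, with the dial untouched, the side camera's depth put its middle at about x 23 mm and y 53–54 mm in the degausser's frame. It stood upright to a few milliradians. It touched the floor at the same tool height as in the stem. The same check just before handing in gave the same result.

**Dial:** The tool turned about 1.34 rad after gripping. The wrist moment was about 0.075 N m at the third click, then rose to about 0.7 N m against the end stop. The tool angle was steady to about 0.001 rad while I took the last pictures.

**Doubts:**
- **Dial angle:** I inferred it from the tool's turn and the wrist moment, not from a direct reading.
- **Tool tilt:** The tool leaned about 0.07 rad while it held the dial. Drift built up over the moves and I could only partly take it out.
- **Things lying about:** The finder still saw the two other drives and the glue stick but missed the yellow notes in the last picture. I didn't compare positions with the start. The arm did not go near any of them.
- **Camera disagreement:** The two cameras' estimates of the degausser's yaw differed by about 0.016 rad, so I used about 0.194. The fit into the slot agreed with that.

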